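# Set the roller stop of a dough sheeter with a setting block

## Robot

A 6-joint arm with a two-finger parallel gripper is mounted at the origin on the work surface. World frame = base frame: x ahead of the robot, y to its left, z up, the work surface at z = 0. Lengths are in m, angles in rad, forces in N, time in s.
With the tool pointing down it reaches from about 0.375 to 0.975 m from the base axis. Payload 3.8 kg.
Tool frame: the origin (TCP) lies midway between the tips of the shut fingers; the grasp point (between the pads) lies 19 mm behind it; z points along the fingers, y is the line along which they close (so a half turn about z gives the same grasp; the last joint's range is limited). The gripper opens to 85 mm and grips with 20 to 120 N. Pads are 22 mm wide; open, the fingers measure 114 mm over their backs; the gripper's body (76 mm by 85 mm) begins 54 mm behind the grasp point. The pads swing forward as they close: fully open they stand 13 mm farther back than shut.
Start: joints at [1.073, 0.264, 1.604, -0, 1.274, -0.037], TCP at [0.3, 0.605, 0.231] pointing down, gripper open.
Joint ranges: [-2.63, 2.63], [-0.94, 2.18], [0.31, 2.57], [-1.31, 4.45], [0, 2.66], [-2.55, 2.55]. Speed limits (rad/s): [2.57, 2.57, 3.14, 3.14, 3.14, 3.14].

## Interface

Orientations are given as a rotation vector (axis times angle).
In Python, from workcell import bot gives the robot as it stands.
- The arm moves only by the tool step_arm, never from a script. Its argument "motion" is a list of rows, each a list of 5 numbers: the finger opening in cm, from 0 to 8.54, then the shift along the tool's x, y, z in cm, then the turn about the tool's z in degrees. In form: [[claw, dx, dy, dz, twist], ...]. A call has 1 to 20 rows; each row is the pose to reach, as a shift and turn from the pose commanded when the call began, along the tool's axes at that moment; what a row does not reach only later rows make up. A row lasts 1/10 s, in which the tool goes at most 50 mm and 8.59 degrees, less where a joint would pass 70% of its speed; a pose out of reach is approached as far as the arm can. A call with a gripper value outside its range is refused whole. The fingers move at their own pace and stop on an object; "force" is the grip in N (left out, the last holds). Time passes only in rows, so rows that repeat a pose let the fingers close. It gives the time, the measured TCP pose, the force, the opening and the grip force at its end, in the units of the state.
- bot.read_state(): the state, without advancing time (a new reading comes with each control period).
- bot.read_camera(name): name is "scene" or "top"; returns (picture, depth): 480x640x3 uint8, red, green, blue; 480x640 float32, m along the optical axis (not along the pixel's ray), 0 where there is no reading.
- bot.calibration(name): a dict with "mtx" (3x3 intrinsics, pixels), "k1" (the pictures are not rectified: a ray, as slopes to the right and down, at radius r is drawn at 1 + k1 r^2 times it, then the intrinsics apply), "origin" and "orientation" of the camera in the world. Camera axes: x right, y up, looking along -z (the intrinsics and any distortion apply to the point x, -y, -z); pixel columns grow to the right and rows downward; lengths in m; the calibration is good to about 2 mm. A picture is of the moment at which its call begins. calibration takes no time and is no camera call.
- bot.finish_job(): hands the job in; it is judged then, once.
The state is a dict: "time": time; "q": joint angles; "joint_vel": joint speeds; "joint_torque": joint torques, N m; "tool_pos": TCP position; "tcp_rot": TCP orientation; "wrist_force": force on the tool from outside, world axes, zero at the start; "torque": the same for the moment, N m; "width": opening from 0.0 (shut) to 1.0 (fully open); "grip_force": force on a finger pad.
Only numpy, scipy, OpenCV 4.12 (cv2) and the standard library are available. Lean on these libraries where they do the work, as an engineer would, in place of code of your own. Each camera call takes 0.05 s, during which the arm holds its last target. There are 200 camera calls.

## Task

Take the red T-handled key from its wooden stand, put it into the square socket of the dough sheeter's stop screw and, with it, turn the screw clockwise until its sprung foot lightly nips the setting block lying beneath: a light but definite drag, about 8 N of pressure and never forced. Then let go, leaving the key standing in the screw, and slide the setting block about 2 cm along its channel by its yellow post so that it drags under the foot, and leave it there, still nipped. Leave the weight, the tin and the bowl alone.

Things in the scene. Friction and masses are not known exactly. Their poses are not given: they have to be found in the camera images.
- key_grip (a point): Red T-handled key standing in its stand: centre of the handle, a flat-sided bar 56 mm long (x), 14 mm thick (y), 24 mm high. Below it a 12 mm square steel shaft, sides parallel to x and y; the shaft's tip is 87 mm below this point (the bar's underside 75 mm above the tip). z up along the shaft. 0.18 kg. Let go in a hole it stands by itself, leaning up to 0.2 rad, and can be taken again.
- key_tip (a point): Centre of the lower end of the key's shaft, which tapers from 12 to 7 mm over its last 5 mm; same axes as key_grip.
- key_stand: Fixed wooden stand, 60 x 60 x 40 mm, with a square hole 14 mm wide and 30 mm deep in its top, in which the key stands: lift the key 30 mm to free it. Origin at the centre of its underside.
- socket (a point): Centre of the mouth of the square socket in the top of the brass stop screw's head (head 32 x 32 x 26 mm; socket 14.5 mm wide, 20 mm deep, sides parallel to this point's x and y, so the key fits in four ways, with 0.2 rad of play each way). z up. Moves and turns with the screw. The fingers must not touch the screw itself.
- stop_screw: Upright stop screw; origin on its axis at the head's underside, 110 mm above the table at the start, z up. Turned clockwise from above it sinks 30 mm a turn (4.8 mm a radian), at most 3.8 rad from its start, and stays where left. Free turning takes up to 0.1 N m (0.03 to 0.06 is felt at rest between turns); pressure adds about 0.008 N m per newton. Under it a black foot, 34 mm across, sprung 5 N/mm.
- sheeter: Fixed dough sheeter; origin under the screw's axis at table height, channel along y, white arm 50 mm wide, its top at 96 mm, its column on the -x side. The screw's foot starts 1.5 to 7.5 mm above the block, not measured: feel for touch. From touch, pressure rises about 23 N per radian. Wanted about 8 N (5 to 13 will do), a third of a radian past touch; over 20 N marks the block.
- block_post (a point): Half-way up the setting block's yellow post, 16 x 16 mm, 46 mm high (the point is 22 mm above the post's foot). Sides parallel to this point's x and y. The post stands on a low neck, 150 mm along y from the block's middle and 90 mm beyond its end. Slides either way along y.
- setting_block: Aluminium setting block, 46 (x) x 120 (y) x 30 mm, 0.45 kg, lying in a channel 52 mm wide (ribs 8 mm high) on the sheeter's base, 15 mm above the table; origin at the centre of its underside, within 6 mm of below the screw's axis at the start; y towards the post, z up.
- scale_weight: Brass scale weight, 44 mm across, 60 mm high, origin at the centre of its underside; to be left alone.
- yeast_tin: Tin, 60 mm across, 75 mm high, origin at the centre of its underside; to be left alone.
- salt_bowl: Small steel bowl, 90 mm across, 40 mm high, origin at the centre of its underside; to be left alone.
There are look-alikes about, which are no part of the job. Of the things like the part that bears key_grip, leave any that is pink; of the rest the smaller one is meant. Several things have the shape of the setting_block; the one meant has the colours described above.

How it is judged:
On the way, in this order (a step that is already met when the one before it is completed fails the run):
1. the key stands in the socket of the stop screw (z of key_tip in the frame of socket below -0.01 m and horizontal distance between key_tip and socket below 0.006 m and angle between key_grip's own z axis and vertical below 0.3 rad), for 0.2 s.
2. with the key in it, the screw nips the setting block with 5 to 13 N (all of step 1 and contact force between stop_screw and setting_block between 5 and 13 N), for 0.3 s.
3. the block has been slid 12 to 35 mm while nipped with 5 to 13 N (contact force between stop_screw and setting_block between 5 and 13 N and distance of block_post from where it was at the start of the episode between 0.012 and 0.035 m), for 0.2 s.
At the end, for the whole second after the job is handed in: The setting block lies flat in its channel, at rest, 12 to 35 mm from where it started, nipped under the screw's foot with 5 to 13 N; the key stands in the screw's socket, at least 10 mm deep and upright within 0.3 rad (all of step 1 and all of step 3 and linear speed of setting_block below 0.01 m/s and angle between block_post's own z axis and vertical below 0.05 rad); the robot touches nothing.
It fails at once if the foot is forced on the block with more than 20 N (contact force between stop_screw and setting_block above 20 N).
It fails at once if the fingers touch the screw itself (more than 1 N) (contact force between the fingers and stop_screw above 1 N).
It fails at once if the scale weight is disturbed (moved more than 20 mm) (distance of scale_weight from where it was at the start of the episode above 0.02 m).
It fails at once if the yeast tin is disturbed (moved more than 20 mm) (distance of yeast_tin from where it was at the start of the episode above 0.02 m).
It fails at once if the salt bowl is disturbed (moved more than 20 mm) (distance of salt_bowl from where it was at the start of the episode above 0.02 m).
It also fails if it takes over 64 s, if anything falls off the work surface, if the arm or the gripper's body presses on something with over 40 N, if the wrist force passes 120 N, or if a joint passes its speed limit or range.

## Working session

There is one attempt and no reset: what is moved stays moved. The work goes in short steps, Python scripts to look and compute and a tool call to move; the robot and the scene stay as the last step left them, time stands still between calls to the robot, and variables do not carry over. Pictures are saved under pics/ and viewed, at most 10 in all, crops included, and the job is handed in when it is done.

Besides the shell and the picture viewer there is one more tool, called after ">>>" by a JSON object that holds its "method" and its "body", one argument or row to a line. step_arm: Moves the arm, as the interface text tells. Its arguments: {"type":"object","properties":{"motion":{"type":"array","items":{"type":"array","items":{"type":"number"}}},"force":{"type":"number"}},"required":["motion"]}

```bash
mkdir -p pics
cat > h.py <<'E'
import numpy as np,cv2
from workcell import bot
from scipy.spatial.transform import Rotation as R
def cam(n):
    c=bot.calibration(n);o=np.array(c['orientation'],float)
    M=o if o.shape==(3,3) else R.from_rotvec(o).as_matrix()
    return np.array(c['mtx']),c['k1'],np.array(c['origin']),M
def ray(n,uv):
    K,k1,o,M=cam(n);uv=np.atleast_2d(np.array(uv,float))
    d=np.c_[(uv[:,0]-K[0,2])/K[0,0],(uv[:,1]-K[1,2])/K[1,1]]
    u=d.copy()
    for _ in range(20):u=d/(1+k1*(u**2).sum(1,keepdims=True))
    return o,np.c_[u[:,0],-u[:,1],-np.ones(len(u))]@M.T
def onz(n,uv,z):
    o,r=ray(n,uv);return o+r*((z-o[2])/r[:,2])[:,None]
def pts(n,uv,dep):
    o,r=ray(n,uv);uv=np.atleast_2d(uv).astype(int);return o+r*dep[uv[:,1],uv[:,0]][:,None]
def cloud(n,dep):
    v,u=np.mgrid[:480,:640];o,r=ray(n,np.c_[u.ravel(),v.ravel()])
    return (o+r*dep.ravel()[:,None]).reshape(480,640,3)
E
python3 - <<'E'
from h import *
for n in("scene","top"):
    print(bot.calibration(n))
    p,d=bot.read_camera(n);cv2.imwrite(f'pics/{n}0.png',p[:,:,::-1]);np.savez(f'{n}0.npz',p=p,d=d)
print(bot.read_state())
E
```

```text
{'mtx': array([[604.23662447,   0.        , 321.95830771],
       [  0.        , 604.23662447, 237.86795122],
       [  0.        ,   0.        ,   1.        ]]), 'k1': -0.03597895853459397, 'origin': array([ 1.36769736, -0.16547193,  0.94730704]), 'orientation': array([0.6744441 , 0.53674476, 1.30295399])}
{'mtx': array([[507.52531863,   0.        , 322.5473724 ],
       [  0.        , 507.52531863, 244.7332353 ],
       [  0.        ,   0.        ,   1.        ]]), 'k1': -0.06167180362633551, 'origin': array([0.42217193, 0.03823048, 1.07748329]), 'orientation': array([ 0.0872015 , -0.10589356, -1.5978049 ])}
{'time': 0.1, 'q': array([ 1.07308345e+00,  2.64682834e-01,  1.60525508e+00, -4.05107541e-06,
        1.27369053e+00, -3.68893931e-02]), 'joint_vel': array([ 0.00100701, -0.0004778 , -0.00339793,  0.00160162, -0.00020896,
        0.00083366]), 'joint_torque': array([-4.81153002e-04, -5.16703498e+01, -3.68592453e+01, -5.69766075e-05,
        6.35819742e-03, -4.04735420e-05]), 'tool_pos': array([0.29984178, 0.60400566, 0.23007361]), 'tcp_rot': array([-0.7173478 , -3.05804713,  0.00308533]), 'wrist_force': array([-0.03530698, -0.05742262,  0.23862251]), 'torque': array([-0.04832203,  0.0691061 ,  0.06707987]), 'grip_force': 0.0, 'width': 1.0005026895044362}
```

View pics/scene0.png

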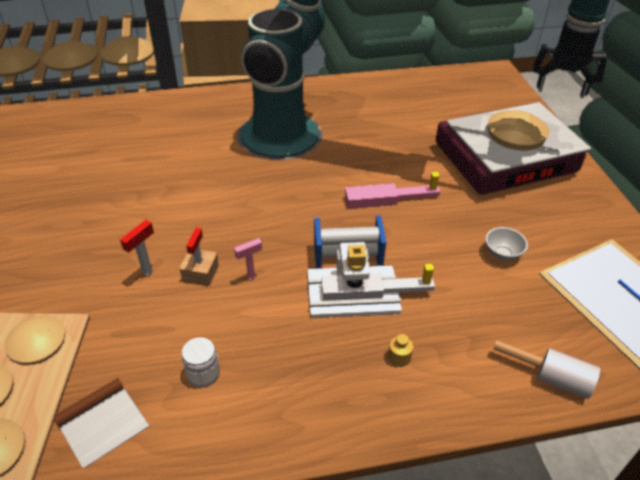

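View pics/top0.png

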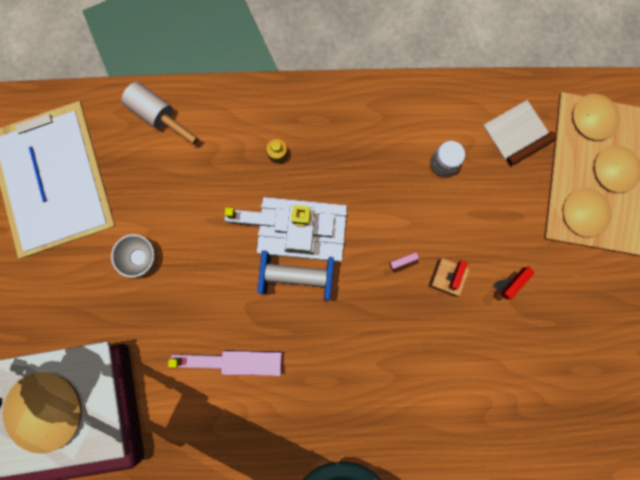

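The scene view shows the small red key in its stand at (195,240), with a bigger red key at (138,235) and a pink one at (248,250). The brass screw is at (355,258) and the yellow post at (428,272). In the top view the key is at (458,275), the stand at (450,277), the screw at (300,215) and the post at (230,212).

```bash
cat >> h.py <<'E'
BOX={'top':{'key':(440,255,472,295),'screw':(285,200,316,230),'post':(220,203,240,222)},
'scene':{'key':(180,222,206,258),'screw':(340,240,372,270),'post':(418,258,438,290)}}
def mask(p,k,box):
    h=cv2.cvtColor(p,cv2.COLOR_RGB2HSV).astype(int);H,S,V=h[...,0],h[...,1],h[...,2]
    m=((H<5)|(H>172))&(S>190)&(V>90) if k=='key' else (H>17)&(H<35)&(S>130)&(V>80)
    z=np.zeros_like(m);x0,y0,x1,y1=box;z[y0:y1,x0:x1]=1
    return m&z
def report(n,p,d,ks):
    C=cloud(n,d)
    for k in ks:
        m=mask(p,k,BOX[n][k])
        P=C[m];P=P[d[m]>0]
        if len(P)<5: print(n,k,'few',len(P));continue
        zt=np.percentile(P[:,2],97);T=P[P[:,2]>zt-.006]
        uv=np.argwhere(m)[:,::-1]
        c,s,a=cv2.minAreaRect((T[:,:2]*1000).astype(np.float32))
        print(n,k,len(P),'px',uv.mean(0).round(1),'ztop',zt.round(4),'zmin',P[:,2].min().round(3),'topmean',T.mean(0).round(4),'rect',np.round(c,1),np.round(s,1),round(a,1))
E
python3 - <<'E'
from h import *
for n in('top','scene'):
    f=np.load(n+'0.npz');p,d=f['p'],f['d'];report(n,p,d,['key','screw','post'])
    C=cloud(n,d);
    if n=='top':
        # edges : stand top, block neck, sheeter arm by height
        for nm,(x0,y0,x1,y1),zl,zh in (('stand',(425,250,475,300),.033,.046),('arm',(265,195,345,260),.088,.100),('tableref',(380,330,420,380),-.02,.02),('base',(250,190,350,265),.008,.03)):
            Q=C[y0:y1,x0:x1].reshape(-1,3);Q=Q[(Q[:,2]>zl)&(Q[:,2]<zh)]
            print(nm,len(Q),Q.mean(0).round(4),[np.round(t,1) for t in cv2.minAreaRect((Q[:,:2]*1000).astype(np.float32))])
        big=cv2.resize(p[180:310,210:340,::-1],None,fx=5,fy=5,interpolation=cv2.INTER_CUBIC)[:600]
    else:
        big=cv2.resize(p[210:330,170:330,::-1],None,fx=5,fy=5,interpolation=cv2.INTER_CUBIC)[:600]
    cv2.imwrite(f'pics/{n}crop.png',big)
E
```

```text
top key 201 px [458.4 274.5] ztop 0.1117 zmin 0.102 topmean [ 0.4758 -0.2348  0.1088] rect [ 475.8 -234.9] [13.2 54.8] 66.2
top screw 311 px [300.8 215.3] ztop 0.1389 zmin 0.106 topmean [0.5966 0.0655 0.1363] rect [597.5  66. ] [30.4 30.7] 88.4
top post 88 px [228.5 211.2] ztop 0.0863 zmin -0.006 topmean [0.617  0.2103 0.0832] rect [617.4 210.2] [16.  16.1] 79.1
stand 594 [ 0.4761 -0.2303  0.0398] [array([ 476.4, -236.7]), array([59.7, 61.2]), np.float64(66.3)]
arm 737 [0.5668 0.0689 0.0959] [array([570.6,  49.3]), array([89.7, 96.3]), np.float64(82.7)]
tableref 1990 [ 3.184e-01 -1.308e-01  2.000e-04] [array([ 318.4, -131.4]), array([ 84.3, 102.1]), np.float64(87.8)]
base 2542 [0.5841 0.0633 0.0167] [array([580.7,  77. ]), array([198. , 141.6]), np.float64(82.7)]
scene key 157 px [194.  238.1] ztop 0.1123 zmin 0.098 topmean [ 0.4796 -0.2381  0.1093] rect [ 478.4 -237.9] [14.7 53.4] 67.0
scene screw 328 px [356.  256.7] ztop 0.139 zmin 0.098 topmean [0.6027 0.0622 0.1363] rect [600.8  63. ] [28.4 33.2] 76.6
scene post 170 px [427.6 271.9] ztop 0.0848 zmin -0.002 topmean [0.6178 0.2066 0.0826] rect [616.9 206.6] [15.7 17.8] 72.9
```

View pics/topcrop.png

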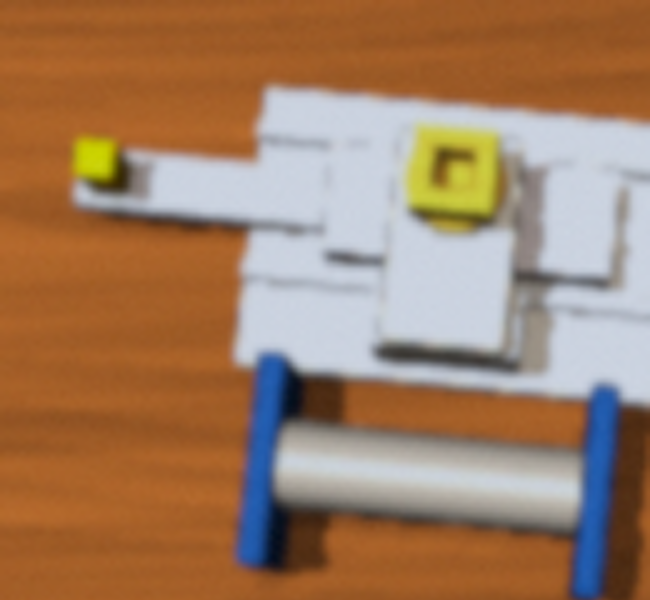

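The crop confirms the key-socket geometry: the socket mouth is at about (455,167) in the crop and the post at (97,160). The measured heights and the 145 mm between post and screw match the given sizes.

```bash
cat >> h.py <<'E'
def go(x,y,z,yaw,pose=None):
    s=bot.read_state();M=R.from_rotvec(s['tcp_rot']).as_matrix()
    v=M.T@(np.array([x,y,z])-s['tool_pos'])*100
    cur=np.degrees(np.arctan2(M[1,1],M[0,1]));t=(cur-yaw+90)%180-90
    print('t',round(s['time'],2),'pos',s['tool_pos'].round(4),'yawY',cur.round(1),'tilt',np.degrees(np.arccos(-M[2,2])).round(2),'q6',np.degrees(s['q'][5]).round(1),'move',v.round(2),'twist',t.round(1))
def dirs(): 
    M=R.from_rotvec(bot.read_state()['tcp_rot']).as_matrix();print('x',M[:,0].round(3),'y',M[:,1].round(3))
E
python3 - <<'E'
from h import *
go(.477,-.2365,.16,66.2);dirs()
for n in('top','scene'):
    f=np.load(n+'0.npz');p,d=f['p'],f['d']
    C=cloud(n,d);x0,y0,x1,y1=BOX[n]['screw']
    m=np.zeros((480,640),bool);m[y0-4:y1+4,x0-4:x1+4]=1
    m&=(C[...,2]>.128)&(C[...,2]<.143);Q=C[m]
    print(n,len(Q),cv2.minAreaRect((Q[:,:2]*1000).astype(np.float32)))
    # colour contour on plane z=.136
    k=mask(p,'screw',BOX[n]['screw']).astype(np.uint8);c=max(cv2.findContours(k,0,1)[0],key=cv2.contourArea)[:,0]
    if n=='top': print(cv2.minAreaRect((onz(n,c,.136)[:,:2]*1000).astype(np.float32)))
s=bot.read_state();print(s['torque'])
E
```

```text
t 0.1 pos [0.2998 0.604  0.2301] yawY 63.6 tilt 0.12 q6 -2.1 move [-53.24 -67.39   7.14] twist -2.6
x [-0.896  0.445  0.   ] y [ 0.445  0.896 -0.002]
top 250 ((598.8162841796875, 65.57299041748047), (32.26036071777344, 32.74356460571289), 82.14937591552734)
((594.4869384765625, 64.22114562988281), (33.9180793762207, 36.308326721191406), 88.37883758544922)
scene 251 ((597.4896850585938, 62.93519592285156), (32.29880905151367, 38.023040771484375), 82.089599609375)
[-0.04832203  0.0691061   0.06707987]
```

>>> {"method": "step_arm", "body": {
  "motion": [
    [5,-10,-12.6,0,0],
    [5,-20,-25.2,0,0],
    [5,-30,-37.9,0,0],
    [5,-40,-50.6,0,0],
    [5,-50,-63.2,3,-1],
    [5,-53.2,-67.4,7.1,-2.6],
    [5,-53.2,-67.4,7.1,-2.6],
    [5,-53.2,-67.4,7.1,-2.6],
    [5,-53.2,-67.4,7.1,-2.6],
    [5,-53.2,-67.4,7.1,-2.6],
    [5,-53.2,-67.4,7.1,-2.6],
    [5,-53.2,-67.4,7.1,-2.6],
    [5,-53.2,-67.4,7.1,-2.6],
    [5,-53.2,-67.4,7.1,-2.6],
    [5,-53.2,-67.4,7.1,-2.6],
    [5,-53.2,-67.4,7.1,-2.6],
    [5,-53.2,-67.4,7.1,-2.6],
    [5,-53.2,-67.4,7.1,-2.6]
  ],
  "force": 60
}}

```text
time: 1.9
tool_pos: [0.477, -0.2399, 0.1594]
tcp_rot: [-0.654, -3.073, 0.002]
wrist_force: [0.2, 0.8, -0.6]
width: 0.588
grip_force: 0.0
```

Run:
```python
from h import *
go(.477,-.2365,.078,66.2)
```

```text
t 1.9 pos [ 0.477  -0.2399  0.1594] yawY 66.0 tilt 0.07 q6 -95.3 move [0.14 0.32 8.14] twist -0.2
```

>>> {"method": "step_arm", "body": {
  "motion": [
    [5,0,0,0,0],
    [5,0,0,0,0],
    [5,0,0,3,0],
    [5,0,0,3,0],
    [5,0,0,3,0]
  ]
}}

```text
time: 2.4
tool_pos: [0.4761, -0.2337, 0.1299]
tcp_rot: [-0.644, -3.073, -0.001]
wrist_force: [-0.8, -0.2, -0.2]
width: 0.587
grip_force: 0.0
```

Run:
```python
from h import *
go(.477,-.2365,.078,66.2)
p,d=bot.read_camera('scene');cv2.imwrite('pics/k1.png',cv2.resize(p[170:310,130:290,::-1],None,fx=4,fy=4))
```

```text
t 2.4 pos [ 0.4761 -0.2337  0.1299] yawY 66.3 tilt 0.14 q6 -95.2 move [-0.21 -0.23  5.19] twist 0.1
```

View pics/k1.png

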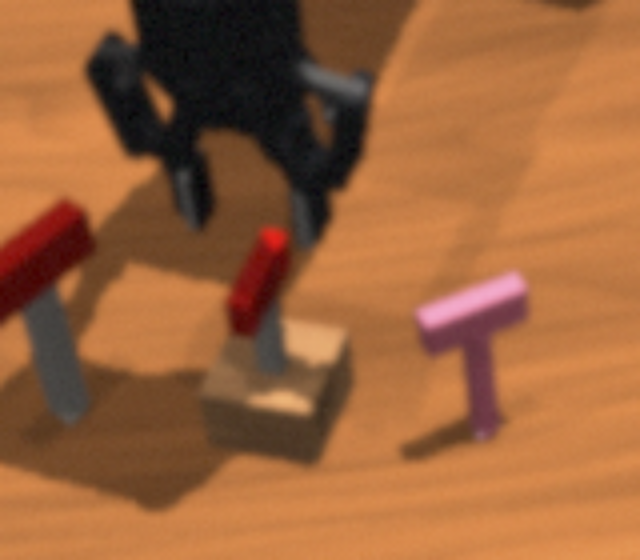

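The two fingers straddle the red bar (crop 190–310, 200) and are lined up with it. The pink and big red keys are clear, so I'll descend and close.

>>> {"method": "step_arm", "body": {
  "motion": [
    [5,-0.2,-0.2,2.5,0],
    [5,-0.2,-0.2,5.2,0],
    [5,-0.2,-0.2,5.2,0],
    [5,-0.2,-0.2,5.2,0],
    [0,-0.2,-0.2,5.2,0],
    [0,-0.2,-0.2,5.2,0],
    [0,-0.2,-0.2,5.2,0],
    [0,-0.2,-0.2,5.2,0],
    [0,-0.2,-0.2,5.2,0],
    [0,-0.2,-0.2,5.2,0],
    [0,-0.2,-0.2,5.2,0]
  ],
  "force": 60
}}

```text
time: 3.55
tool_pos: [0.4792, -0.239, 0.08]
tcp_rot: [0.647, 3.071, -0.001]
wrist_force: [-0.2, 0.9, 6.6]
width: 0.154
grip_force: 59.7
```

Run:
```python
from h import *
go(.477,-.2365,.078,66.2)
s=bot.read_state();print(s['wrist_force'],s['torque'],s['width'],s['grip_force'])
```

```text
t 3.55 pos [ 0.4792 -0.239   0.08  ] yawY 66.2 tilt 0.16 q6 -95.4 move [0.3  0.14 0.2 ] twist -0.0
[-0.24081563  0.92715458  6.57361342] [0.08814106 0.07544558 0.00361457] 0.1543266777769913 59.747334122657776
```

>>> {"method": "step_arm", "body": {
  "motion": [
    [0,0,0,-2,0],
    [0,0,0,-4,0],
    [0,0,0,-8,0],
    [0,0,0,-12,0],
    [0,0,0,-16,0],
    [0,0,0,-16,0],
    [0,0,0,-16,0],
    [0,0,0,-16,0]
  ]
}}

```text
time: 4.35
tool_pos: [0.4768, -0.2377, 0.2364]
tcp_rot: [-0.647, -3.071, -0.002]
wrist_force: [-0.5, -0.6, -2.7]
width: 0.154
grip_force: 59.2
```

Run:
```python
from h import *
go(.598,.064,.24,82.1);go(.598,.064,.24,82.1)
for i in range(8):
    bot.read_camera('top');s=bot.read_state();print(s['tool_pos'].round(4),s['wrist_force'].round(2),s['torque'].round(3),s['width'].round(3))
```

```text
t 4.35 pos [ 0.4768 -0.2377  0.2364] yawY 66.2 tilt 0.19 q6 -95.4 move [ 1.09 32.49 -0.35] twist -15.9
t 4.35 pos [ 0.4768 -0.2377  0.2364] yawY 66.2 tilt 0.19 q6 -95.4 move [ 1.09 32.49 -0.35] twist -15.9Traceback (most recent call last):
  File "<stdin>", line 4, in <module>
AttributeError: 'float' object has no attribute 'round'
```

>>> {"method": "step_arm", "body": {
  "motion": [
    [0,0.3,8,0,-4],
    [0,0.5,13,0,-8],
    [0,0.7,18,0,-12],
    [0,0.9,23,0,-16],
    [0,1.1,28,0,-16],
    [0,1.1,32.5,0,-16],
    [0,1.1,32.5,0,-16],
    [0,1.1,32.5,0,-16],
    [0,1.1,32.5,0,-16],
    [0,1.1,32.5,0,-16]
  ]
}}

```text
time: 5.4
tool_pos: [0.598, 0.0626, 0.2368]
tcp_rot: [-0.214, -3.131, 0.001]
wrist_force: [0.2, -0.6, -2.0]
width: 0.15
grip_force: 59.4
```

Run:
```python
from h import *
go(.598,.064,.24,82.1)
for n in('scene','top'):
    p,d=bot.read_camera(n);np.savez(n+'1.npz',p=p,d=d)
    if n=='scene':cv2.imwrite('pics/s1.png',cv2.resize(p[150:290,280:440,::-1],None,fx=4,fy=4,interpolation=cv2.INTER_CUBIC))
    s=bot.read_state();print(s['tool_pos'].round(4),s['wrist_force'].round(2),s['torque'].round(3))
go(.598,.064,.24,82.1)
```

```text
t 5.4 pos [0.598  0.0626 0.2368] yawY 82.2 tilt 0.17 q6 -78.5 move [ 0.02  0.14 -0.32] twist 0.1
[0.5982 0.0623 0.2372] [ 0.12 -0.41 -2.02] [-0.014 -0.022 -0.005]
[0.5984 0.0622 0.2376] [ 0.7  -0.27 -2.14] [ 0.007  0.029 -0.027]
t 5.5 pos [0.5984 0.0622 0.2376] yawY 82.1 tilt 0.08 q6 -78.5 move [ 0.07  0.17 -0.24] twist 0.0
```

View pics/s1.png

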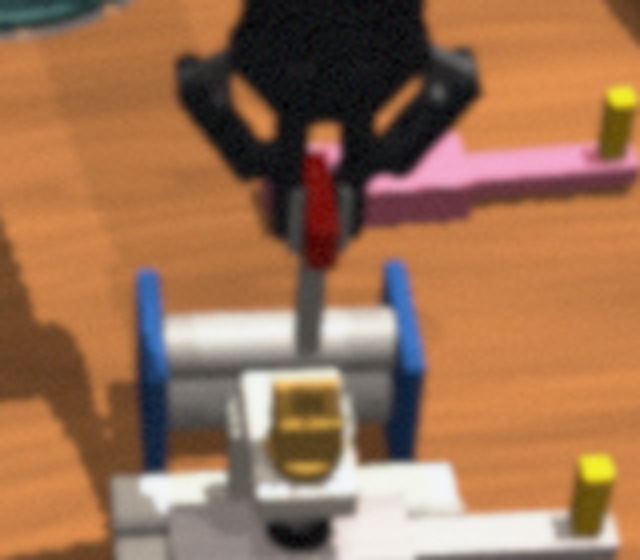

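The scene crop shows the key held upright, its tip at crop (310,350), just behind and above the brass head, whose mouth is near (308,395). I'll measure the shaft axis and the socket in the same frames.

Run:
```python
from h import *
print('tipZ plane',onz('scene',[[357.5,237.5]],.1696).round(4))
f=np.load('scene1.npz');p,d=f['p'],f['d'];C=cloud('scene',d)
m=np.zeros((480,640),bool);m[190:245,345:375]=1
for z0 in(.165,.172,.18,.19,.20,.21):
    k=m&(C[...,2]>z0)&(C[...,2]<z0+.008)&(np.hypot(C[...,0]-.598,C[...,1]-.064)<.03)
    if k.sum(): print(z0,k.sum(),C[k].mean(0).round(4),C[k].min(0).round(3),C[k].max(0).round(3))
k=(C[...,2]>.130)&(C[...,2]<.143)&(np.hypot(C[...,0]-.598,C[...,1]-.064)<.03)
print('head',cv2.minAreaRect((C[k][:,:2]*1000).astype(np.float32)))
for n in('scene','top'):
    f=np.load(n+'1.npz');p,d=f['p'],f['d'];C=cloud(n,d)
    hsv=cv2.cvtColor(p,cv2.COLOR_RGB2HSV);r=((hsv[...,0]<5)|(hsv[...,0]>172))&(hsv[...,1]>170)&(np.hypot(C[...,0]-.598,C[...,1]-.064)<.05)
    Q=C[r];print(n,'red',len(Q),Q.mean(0).round(4) if len(Q) else '',Q.min(0).round(3),Q.max(0).round(3))
# socket hole pixels: dark in head, original scene image
for n in('scene','top'):
    f=np.load(n+'0.npz');p,d=f['p'],f['d'];C=cloud(n,d)
    x0,y0,x1,y1=BOX[n]['screw']
    k=np.zeros((480,640),bool);k[y0-5:y1+5,x0-5:x1+5]=1
    k&=np.hypot(C[...,0]-.598,C[...,1]-.064)<.014
    low=k&(C[...,2]<.128)&(C[...,2]>.11)
    print(n,'hole px',np.argwhere(low)[:,::-1].mean(0),low.sum(),C[low].mean(0).round(4))
```

```text
tipZ plane [[0.5982 0.0637 0.1696]]
0.165 9 [0.599  0.0617 0.1706] [0.597 0.057 0.167] [0.601 0.066 0.173]
0.172 20 [0.6004 0.0598 0.1768] [0.597 0.054 0.173] [0.602 0.065 0.18 ]
0.18 24 [0.599  0.0592 0.1839] [0.593 0.054 0.18 ] [0.603 0.065 0.188]
0.19 29 [0.5978 0.0594 0.1943] [0.586 0.054 0.19 ] [0.602 0.066 0.198]
0.2 26 [0.5996 0.061  0.2038] [0.589 0.055 0.2  ] [0.603 0.066 0.208]
0.21 21 [0.5997 0.0589 0.2146] [0.596 0.054 0.21 ] [0.602 0.065 0.218]
head ((598.7041625976562, 62.487430572509766), (32.29310989379883, 38.164669036865234), 81.24761199951172)
scene red 191 [0.6072 0.0597 0.2638] [0.573 0.05  0.245] [0.625 0.069 0.29 ]
top red 72 [0.5732 0.0648 0.2774] [0.56  0.057 0.259] [0.582 0.072 0.377]
scene hole px [356.1 253.3] 20 [0.594  0.0646 0.1234]
top hole px [300.21568627 213.2745098 ] 51 [0.6023 0.0661 0.1171]
```

>>> {"method": "step_arm", "body": {
  "motion": [
    [0,-0.13,0.12,1.5,0],
    [0,-0.13,0.12,3,0],
    [0,-0.13,0.12,3.3,0],
    [0,-0.13,0.12,3.6,0],
    [0,-0.13,0.12,3.8,0],
    [0,-0.13,0.12,4.0,0],
    [0,-0.13,0.12,4.0,0],
    [0,-0.13,0.12,4.0,0]
  ]
}}

```text
time: 6.3
tool_pos: [0.6006, 0.0646, 0.1985]
tcp_rot: [0.214, 3.134, 0.0]
wrist_force: [-0.5, 0.5, -2.0]
width: 0.154
grip_force: 59.6
```

Run:
```python
from h import *
for n in('scene','top','top'):
    p,d=bot.read_camera(n)
    s=bot.read_state();print(s['tool_pos'].round(4),s['wrist_force'].round(2),s['torque'].round(3))
```

```text
[0.6006 0.0646 0.1985] [ 0.33  0.88 -1.97] [ 0.009 -0.043  0.007]
[0.6007 0.0646 0.1986] [ 0.41  0.32 -1.65] [-0.003 -0.055 -0.043]
[0.6007 0.0646 0.1986] [ 0.22 -0.43 -1.7 ] [-0.009  0.033  0.014]
```

>>> {"method": "step_arm", "body": {
  "motion": [
    [0,0,0,0.3,0],
    [0,0,0,0.6,0],
    [0,0,0,0.9,0],
    [0,0,0,1.1,0],
    [0,0,0,1.1,0],
    [0,0,0,1.1,0]
  ]
}}

```text
time: 7.05
tool_pos: [0.6005, 0.0645, 0.1871]
tcp_rot: [-0.214, -3.134, 0.0]
wrist_force: [-0.6, -0.1, -1.9]
width: 0.152
grip_force: 59.6
```

```bash
cat >> h.py <<'E'
def feel(n=10):
    A=[]
    for i in range(n):
        bot.read_camera('top');s=bot.read_state();A.append(np.r_[s['tool_pos'],s['wrist_force'],s['torque']])
    A=np.array(A);M=R.from_rotvec(s['tcp_rot']).as_matrix()
    print('t',round(s['time'],2),'yaw',np.degrees(np.arctan2(M[1,1],M[0,1])).round(2),'q6',np.degrees(s['q'][5]).round(2),'mean',A.mean(0).round(4),'sem',(A.std(0)/n**.5)[[5,8]].round(4))
E
python3 - <<'E'
from h import *
feel(8)
p,d=bot.read_camera('scene');cv2.imwrite('pics/s2.png',cv2.resize(p[150:290,280:440,::-1],None,fx=4,fy=4,interpolation=cv2.INTER_CUBIC))
E
```

```text
t 7.45 yaw 82.2 q6 -78.43 mean [ 0.6006  0.0645  0.1874  0.0652  0.2827 -1.5675 -0.0117 -0.0124  0.0294] sem [0.1646 0.0057]
```

View pics/s2.png

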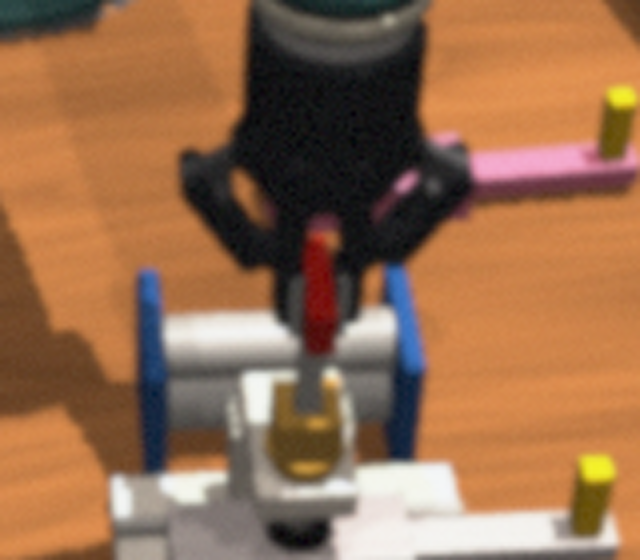

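The key stands in the socket: in the crop the shaft enters the brass head at (310,400). Now I'll take up the play and start turning.

>>> {"method": "step_arm", "body": {
  "motion": [
    [0,0,0,0,5],
    [0,0,0,0,10],
    [0,0,0,0.03,15],
    [0,0,0,0.06,20],
    [0,0,0,0.1,24],
    [0,0,0,0.1,24],
    [0,0,0,0.1,24]
  ]
}}

```text
time: 8.2
tool_pos: [0.6009, 0.0639, 0.1866]
tcp_rot: [0.858, 3.021, -0.001]
wrist_force: [0.7, -3.2, -1.5]
width: 0.156
grip_force: 59.6
```

Run:
```python
from h import *
feel(6)
```

```text
t 8.5 yaw 58.22 q6 -54.45 mean [ 0.6008  0.064   0.1866  0.421  -3.3972 -0.1927 -0.8317 -0.1397  0.0329] sem [0.1675 0.0081]
```

>>> {"method": "step_arm", "body": {
  "motion": [
    [0,0,0,0.02,3],
    [0,0,0,0.05,6],
    [0,0,0,0.05,6],
    [0,0,0,0.05,6]
  ]
}}

```text
time: 8.9
tool_pos: [0.6007, 0.0641, 0.1861]
tcp_rot: [1.015, 2.972, -0.001]
wrist_force: [-0.4, -4.9, 1.0]
width: 0.154
grip_force: 59.8
```

Run:
```python
from h import *
feel(6)
```

```text
t 9.2 yaw 52.27 q6 -48.5 mean [ 0.6007  0.0641  0.1861  0.6559 -5.1244  1.2439 -1.1876 -0.1495  0.0609] sem [0.1077 0.0065]
```

>>> {"method": "step_arm", "body": {
  "motion": [
    [0,0,0,0.02,3],
    [0,0,0,0.05,6],
    [0,0,0,0.05,6],
    [0,0,0,0.05,6]
  ]
}}

```text
time: 9.6
tool_pos: [0.6007, 0.064, 0.1856]
tcp_rot: [1.17, 2.915, -0.001]
wrist_force: [0.2, -5.2, 0.4]
width: 0.155
grip_force: 59.9
```

Run:
```python
from h import *
feel(6)
```

```text
t 9.9 yaw 46.27 q6 -42.5 mean [ 0.6006  0.064   0.1855  0.0748 -5.021   1.3049 -1.2212 -0.0935  0.048 ] sem [0.0882 0.0079]
```

>>> {"method": "step_arm", "body": {
  "motion": [
    [0,-0.05,-0.05,0.02,3],
    [0,-0.05,-0.05,0.05,6],
    [0,-0.05,-0.05,0.05,6],
    [0,-0.05,-0.05,0.05,6]
  ]
}}

```text
time: 10.3
tool_pos: [0.6006, 0.0637, 0.185]
tcp_rot: [1.32, 2.851, -0.0]
wrist_force: [-1.0, -5.5, 1.7]
width: 0.151
grip_force: 60.0
```

Run:
```python
from h import *
feel(6)
```

```text
t 10.6 yaw 40.22 q6 -36.52 mean [ 0.6006  0.0637  0.185  -0.1328 -4.9526  2.4606 -1.0909  0.0813  0.0654] sem [0.1849 0.0083]
```

>>> {"method": "step_arm", "body": {
  "motion": [
    [0,0,0,0.02,3],
    [0,0,0,0.05,6],
    [0,0,0,0.05,6],
    [0,0,0,0.05,6]
  ]
}}

```text
time: 11.0
tool_pos: [0.6005, 0.0636, 0.1846]
tcp_rot: [1.47, 2.777, -0.0]
wrist_force: [-0.4, -5.3, 3.6]
width: 0.154
grip_force: 60.2
```

Run:
```python
from h import *
feel(6)
```

```text
t 11.3 yaw 34.22 q6 -30.52 mean [ 0.6005  0.0637  0.1845 -0.5464 -5.1664  3.2048 -1.1386  0.1548  0.0512] sem [0.2156 0.0109]
```

>>> {"method": "step_arm", "body": {
  "motion": [
    [0,0,0,0.02,3],
    [0,0,0,0.05,6],
    [0,0,0,0.05,6],
    [0,0,0,0.05,6]
  ]
}}

```text
time: 11.7
tool_pos: [0.6004, 0.0636, 0.184]
tcp_rot: [-1.613, -2.696, 0.001]
wrist_force: [-0.6, -5.2, 3.0]
width: 0.152
grip_force: 60.3
```

Run:
```python
from h import *
feel(6)
```

```text
t 12.0 yaw 28.22 q6 -24.52 mean [ 0.6004  0.0636  0.1841 -1.1105 -5.3057  3.4373 -1.2176  0.2557  0.0827] sem [0.1793 0.0153]
```

>>> {"method": "step_arm", "body": {
  "motion": [
    [0,0,0,0.02,3],
    [0,0,0,0.05,6],
    [0,0,0,0.05,6],
    [0,0,0,0.05,6]
  ]
}}

```text
time: 12.4
tool_pos: [0.6003, 0.0635, 0.1836]
tcp_rot: [-1.752, -2.608, 0.001]
wrist_force: [-1.5, -4.8, 4.1]
width: 0.153
grip_force: 60.3
```

Run:
```python
from h import *
feel(8)
```

```text
t 12.8 yaw 22.23 q6 -18.52 mean [ 0.6003  0.0635  0.1836 -1.436  -5.3398  3.9506 -1.2184  0.3165  0.0905] sem [0.1868 0.0071]
```

>>> {"method": "step_arm", "body": {
  "motion": [
    [0,0,0,0.02,3],
    [0,0,0,0.05,6],
    [0,0,0,0.05,6],
    [0,0,0,0.05,6]
  ]
}}

```text
time: 13.2
tool_pos: [0.6001, 0.0635, 0.1832]
tcp_rot: [-1.885, -2.513, 0.002]
wrist_force: [-1.9, -5.0, 5.0]
width: 0.157
grip_force: 60.4
```

Run:
```python
from h import *
feel(8)
```

```text
t 13.6 yaw 16.23 q6 -12.52 mean [ 0.6002  0.0635  0.1832 -1.5906 -5.6358  4.6776 -1.237   0.4289  0.1237] sem [0.1708 0.0091]
```

>>> {"method": "step_arm", "body": {
  "motion": [
    [0,0,0,0.02,3],
    [0,0,0,0.02,3],
    [0,0,0,0.02,3]
  ]
}}

```text
time: 13.9
tool_pos: [0.6001, 0.0635, 0.183]
tcp_rot: [-1.951, -2.462, 0.002]
wrist_force: [-2.2, -6.3, 3.9]
width: 0.154
grip_force: 60.4
```

Run:
```python
from h import *
feel(12)
```

```text
t 14.5 yaw 13.23 q6 -9.53 mean [ 0.6001  0.0635  0.183  -1.8829 -5.5284  4.794  -1.2786  0.4545  0.138 ] sem [0.1718 0.0082]
```

>>> {"method": "step_arm", "body": {
  "motion": [
    [5,0,0,0,0],
    [5,0,0,0,0],
    [5,0,0,0,0],
    [5,0,0,0,0],
    [5,0,0,0,0],
    [5,0,0,-2,0],
    [5,0,0,-4,0],
    [5,0,0,-8,0],
    [5,0,0,-8,0],
    [5,0,0,-8,0]
  ]
}}

```text
time: 15.5
tool_pos: [0.6015, 0.064, 0.2643]
tcp_rot: [1.95, 2.46, 0.004]
wrist_force: [0.4, 0.2, 0.0]
width: 0.588
grip_force: 0.0
```

Run:
```python
from h import *
p,d=bot.read_camera('scene');cv2.imwrite('pics/s3.png',cv2.resize(p[150:300,280:440,::-1],None,fx=4,fy=4,interpolation=cv2.INTER_CUBIC))
report('scene',p,d,['post'])
p,d=bot.read_camera('top');report('top',p,d,['post'])
go(.617,.2085,.26,82.8)
dirs()
```

```text
scene post 170 px [427.7 271.9] ztop 0.0856 zmin -0.002 topmean [0.6179 0.2066 0.0831] rect [618.2 206.4] [15.5 17.7] 74.7
top post 9 px [224.7 211.6] ztop 0.5034 zmin 0.081 topmean [0.5117 0.1176 0.6355] rect [511.7 117.6] [0. 0.] 0.0
t 15.6 pos [0.5999 0.0638 0.2615] yawY 13.2 tilt 0.1 q6 -9.5 move [13.69  4.97  0.15] twist -69.6
x [-0.228  0.974  0.   ] y [ 0.974  0.228 -0.002]
```

View pics/s3.png

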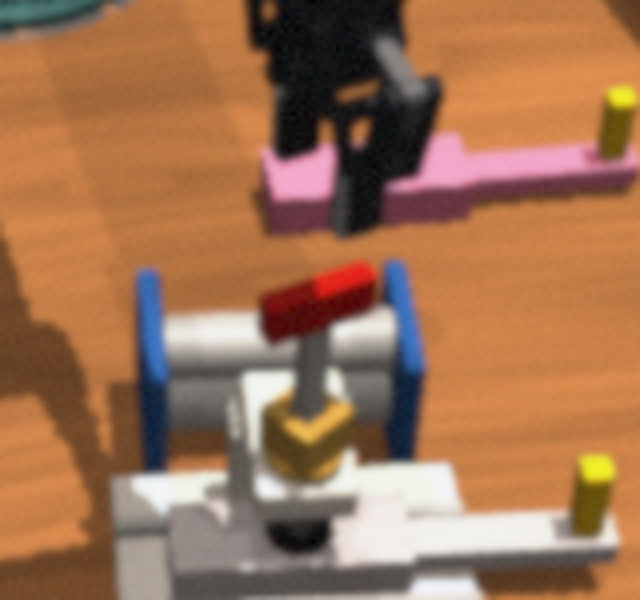

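The crop shows the key standing in the screw, red bar at (318,300), and the fingers clear of it. The block and post at (595,490) have not moved. Next I'll go to the post.

>>> {"method": "step_arm", "body": {
  "motion": [
    [5,2,1,0,-8],
    [5,4,2,0,-16],
    [5,6,3,0,-24],
    [5,8,4,0,-32],
    [5,10,5,0,-40],
    [5,12,5,0,-48],
    [5,13.6,5,0,-56],
    [5,13.6,5,0,-64],
    [5,13.6,5,0,-69.6],
    [5,13.6,5,5,-69.6],
    [5,13.6,5,10,-69.6],
    [5,13.6,5,15,-69.6],
    [5,13.6,5,15,-69.6],
    [5,13.6,5,15,-69.6]
  ]
}}

```text
time: 17.0
tool_pos: [0.6165, 0.2071, 0.1106]
tcp_rot: [-0.197, -3.131, 0.003]
wrist_force: [0.1, 0.2, 0.4]
width: 0.581
grip_force: 0.0
```

Run:
```python
from h import *
go(.6175,.2075,.049,82.8)
p,d=bot.read_camera('scene');cv2.imwrite('pics/s4.png',cv2.resize(p[150:300,320:480,::-1],None,fx=4,fy=4,interpolation=cv2.INTER_CUBIC))
go(.6175,.2075,.049,82.8)
```

```text
t 17.0 pos [0.6165 0.2071 0.1106] yawY 82.8 tilt 0.29 q6 -66.4 move [-0.13  0.06  6.16] twist -0.0
t 17.05 pos [0.6188 0.2078 0.1136] yawY 82.8 tilt 0.04 q6 -66.4 move [ 0.13 -0.05  6.46] twist -0.0
```

View pics/s4.png

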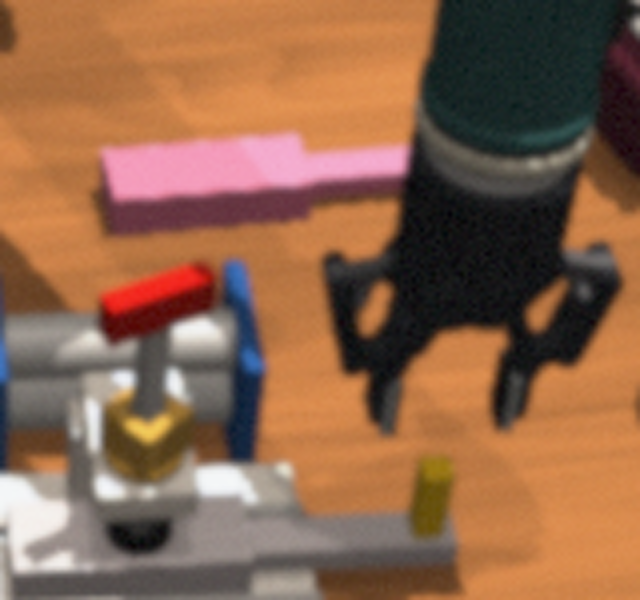

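The fingers hang on either side of the post (post at crop (433,490)) and the neck is clear. I'll descend and close gently.

>>> {"method": "step_arm", "body": {
  "motion": [
    [5,0,0,3,0],
    [5,0,0,6.2,0],
    [5,0,0,6.2,0],
    [5,0,0,6.2,0],
    [1.2,0,0,6.2,0],
    [1.2,0,0,6.2,0],
    [1.2,0,0,6.2,0],
    [1.2,0,0,6.2,0],
    [1.2,0,0,6.2,0],
    [1.2,0,0,6.2,0],
    [1.2,0,0,6.2,0]
  ],
  "force": 30
}}

```text
time: 18.15
tool_pos: [0.6202, 0.2085, 0.0534]
tcp_rot: [0.197, 3.131, 0.003]
wrist_force: [-0.5, 1.9, 6.2]
width: 0.181
grip_force: 32.7
```

Run:
```python
from h import *
feel(3);print(bot.read_state()['width'])
```

```text
t 18.3 yaw 82.8 q6 -66.42 mean [ 0.6202  0.2086  0.0534  0.0105  1.6752  6.8692  0.0923  0.0695 -0.0623] sem [0.2211 0.0137]
0.17821174184210162
```

>>> {"method": "step_arm", "body": {
  "motion": [
    [1.2,0,0,-0.1,0],
    [1.2,0,0,-0.2,0],
    [1.2,0,0,-0.2,0]
  ]
}}

```text
time: 18.6
tool_pos: [0.6193, 0.2086, 0.0535]
tcp_rot: [0.197, 3.133, 0.003]
wrist_force: [2.6, 3.9, 2.3]
width: 0.179
grip_force: 32.1
```

Run:
```python
from h import *
feel(3)
```

```text
t 18.75 yaw 82.81 q6 -66.43 mean [ 0.6193  0.2085  0.0535  2.1004  4.5091  1.711   0.7181 -0.4981  0.1666] sem [0.1723 0.0068]
```

>>> {"method": "step_arm", "body": {
  "motion": [
    [1.2,0,0.2,0,0],
    [1.2,0,0.4,0,0],
    [1.2,0,0.6,0,0],
    [1.2,0,0.8,0,0],
    [1.2,0,1.0,0,0]
  ]
}}

```text
time: 19.25
tool_pos: [0.6186, 0.2103, 0.0518]
tcp_rot: [-0.192, -3.133, 0.019]
wrist_force: [0.9, -22.1, 5.0]
width: 0.18
grip_force: 32.8
```

Run:
```python
from h import *
feel(3)
```

```text
t 19.4 yaw 82.94 q6 -65.64 mean [  0.6186   0.2103   0.0519   0.6632 -20.0059   6.6423  -3.2787  -0.3611
   0.3925] sem [0.2822 0.0068]
```

>>> {"method": "step_arm", "body": {
  "motion": [
    [1.2,0,0.2,0,0],
    [1.2,0,0.4,0,0],
    [1.2,0,0.6,0,0],
    [1.2,0,0.8,0,0],
    [1.2,0,1.1,0,0],
    [1.2,0,1.1,0,0]
  ]
}}

```text
time: 20.0
tool_pos: [0.6189, 0.2197, 0.0515]
tcp_rot: [-0.194, -3.13, 0.023]
wrist_force: [-1.9, -22.3, 8.3]
width: 0.179
grip_force: 33.2
```

Run:
```python
from h import *
feel(3)
p,d=bot.read_camera('scene');cv2.imwrite('pics/s5.png',cv2.resize(p[150:300,320:480,::-1],None,fx=4,fy=4,interpolation=cv2.INTER_CUBIC))
```

```text
t 20.15 yaw 82.91 q6 -64.76 mean [  0.6189   0.2196   0.0516  -1.2648 -23.3577   7.5201  -4.0072  -0.0504
   0.2132] sem [0.2027 0.02  ]
```

View pics/s5.png

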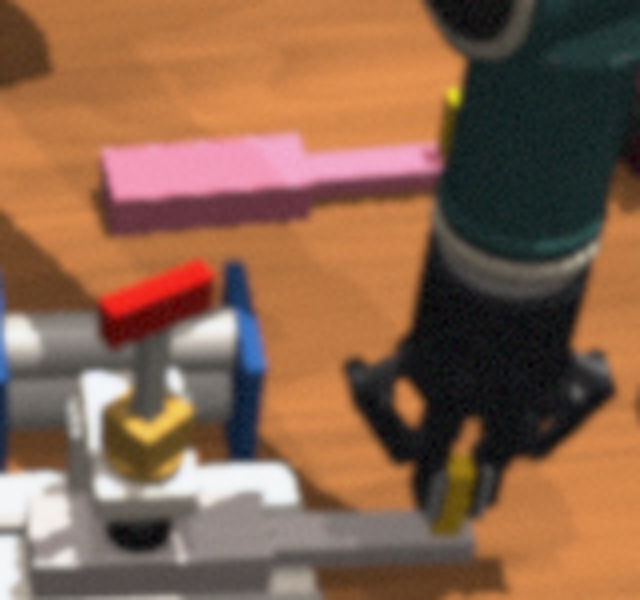

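The post is gripped and has moved about 11 mm, now at crop (458,495), with a firm drag and the key still standing. I'll continue to about 20 mm.

>>> {"method": "step_arm", "body": {
  "motion": [
    [1.2,0,0.2,-0.05,0],
    [1.2,0,0.4,-0.1,0],
    [1.2,0,0.6,-0.1,0],
    [1.2,0,0.8,-0.1,0],
    [1.2,0,0.9,-0.1,0],
    [1.2,0,0.9,-0.1,0]
  ]
}}

```text
time: 20.8
tool_pos: [0.6195, 0.2289, 0.0519]
tcp_rot: [-0.195, -3.129, 0.022]
wrist_force: [-1.9, -22.6, 6.1]
width: 0.18
grip_force: 32.8
```

Run:
```python
from h import *
feel(4)
```

```text
t 21.0 yaw 82.87 q6 -64.04 mean [  0.6195   0.2288   0.052   -1.9598 -21.8106   6.069   -3.5216  -0.0333
   0.1052] sem [0.3636 0.0085]
```

>>> {"method": "step_arm", "body": {
  "motion": [
    [1.2,0,-0.4,0,0],
    [1.2,0,-0.8,-0.1,0],
    [1.2,0,-0.95,-0.2,0],
    [1.2,0,-0.95,-0.2,0]
  ]
}}

```text
time: 21.4
tool_pos: [0.6195, 0.2275, 0.0541]
tcp_rot: [-0.198, -3.133, 0.001]
wrist_force: [0.9, -0.3, -5.0]
width: 0.18
grip_force: 31.2
```

Run:
```python
from h import *
feel(3)
```

```text
t 21.55 yaw 82.82 q6 -64.78 mean [ 0.6195  0.2276  0.054   0.5624 -0.9871 -6.0789  0.3378 -0.3526 -0.0503] sem [0.2516 0.0214]
```

>>> {"method": "step_arm", "body": {
  "motion": [
    [1.2,0,0,0.12,0],
    [1.2,0,0,0.12,0],
    [1.2,0,0,0.12,0],
    [4,0,0,0.12,0],
    [4,0,0,0.12,0],
    [4,0,0,0.12,0],
    [4,0,0,0.12,0],
    [4,0,0,-3,0],
    [4,0,0,-8,0],
    [4,0,0,-12,0],
    [4,0,0,-12,0],
    [4,0,0,-12,0],
    [4,0,0,-12,0],
    [4,0,0,-12,0]
  ]
}}

```text
time: 22.95
tool_pos: [0.6193, 0.2275, 0.1731]
tcp_rot: [-0.197, -3.132, 0.002]
wrist_force: [-0.6, -0.2, 0.1]
width: 0.47
grip_force: 0.0
```

Run:
```python
from h import *
p,d=bot.read_camera('scene');cv2.imwrite('pics/s6.png',cv2.resize(p[150:300,320:480,::-1],None,fx=4,fy=4,interpolation=cv2.INTER_CUBIC))
BOX['scene']['post']=(418,255,460,295);report('scene',p,d,['post']);print(bot.read_state()['time'])
```

```text
scene post 156 px [436.6 271.9] ztop 0.085 zmin 0.002 topmean [0.6191 0.2257 0.0828] rect [618.9 225.7] [15.5 18.2] 80.6
23.0
```

View pics/s6.png

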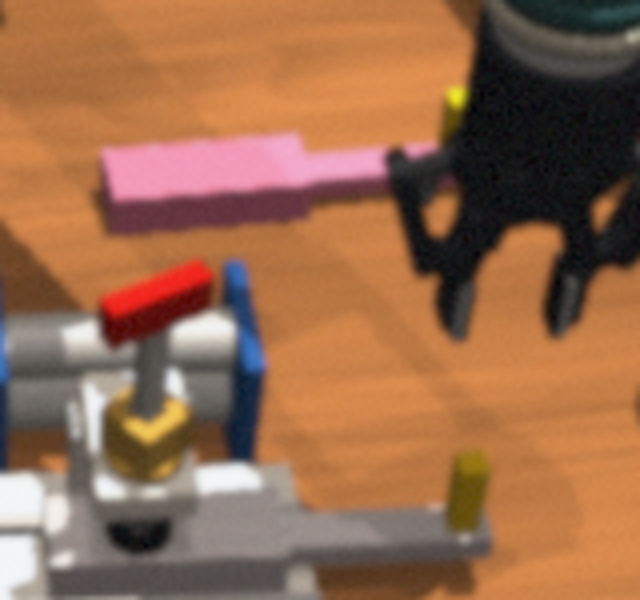

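The last picture shows the post at crop (468,490), about 19 mm along. The key stands at (150,340) in the screw and the fingers are clear.

```bash
python3 -c "
from workcell import bot
print(bot.finish_job())"
```

```text
the job is handed in; nothing more can be done
None
```

I handed the job in at 23 s: the key was left standing in the screw, the block slid about 19 mm along its channel under the foot, and the gripper was clear. The nip is about 9 N, estimated from turning torque and angle rather than measured; the drag was stiffer than I expected (about 22 N), and the hand-in returned no verdict.

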